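Bolt the ingredient chest in the perfume atelier

TASK

Bolt the flap of the wooden ingredient chest for the night: lift the bolt's knob handle up out of the notch it rests in, slide the bolt into the keeper on the fixed deck until its handle comes up against the far end of the slot, and lay the handle right down into the notch there, then let go. Ease the bolt home without forcing it hard against the ends of its barrel, keep the flap shut, and leave the glassware around it standing where it is.

Things in the scene. Friction and masses are not known exactly. Their poses are not given: they have to be found in the camera images.
- chest: low fixed wooden chest, 260 (x) by 400 (y) by 90 mm high; origin at the centre of its underside, on the counter; x from its front to its back (hinge side), y along its length, z up. Its top is flat at z = 90 mm: a hinged flap for y below 60 mm, a fixed deck above that. On the flap lies a plain steel barrel bolt along y, its axis at x = -45 mm, which shoots to +y across the seam
- drawn_home (a point): point on the rod's axis where, by the drawing, the stem's centre stops at the home end of the slot. Barrels are fitted by hand and the true stop lies up to 14 mm to either side along y. The barrel, 22 mm wide on a 38 mm base plate, rises 27 mm above the chest's top; a slot runs along its top with a notch at each end, both cut down its front (-x) side
- bolt: sliding steel rod, 12 mm thick, 170 long, its axis 16 mm above the chest's top; origin on the axis at the stem; axes as the chest's. Slides only with the handle raised, with about 3 N of drag. It starts drawn back (-y), handle down in the draw-back notch, 34 mm wide for the 8 mm stem; the stem then has 62 to 88 mm to go to the home end of the slot, which must be felt
- handle (a joint): angle of the handle about the rod's axis, rad: 0 = lying down in a notch, pointing to the chest's front and 0.30 rad above level; grows as it is lifted; 1.27 = upright in the slot; 1.40 = end of travel, where it stays when let go. Between the notches the slot keeps it above about 1.1. It turns easily, and falls by its own weight when not near upright
- knob (a point): centre of the steel ball knob, 18 mm diameter, on the end of the 8 mm round stem, 44 mm from the rod's axis. Lying down it is 29 mm above the chest's top and 42 mm in front of the axis, free all round but for the stem. The home notch is 10.5 mm wide: the handle goes down with its stem touching the end of the slot or up to 2.5 mm short of it
- nose (a point): tip of the rod's round nose, on its axis, 132 mm from the stem towards +y
- keeper_mouth (a point): centre of the opening of the keeper, a steel staple on the deck, at its near face on the rod's axis (axes as the chest's); the keeper is 16 mm deep along y, 28 mm high, and its opening leaves 2 mm round the rod. With the bolt home the nose is 20 to 48 mm past this point along y
- flap (a joint): angle of the hinged flap, rad: 0 shut, grows as its front edge lifts; it falls shut by its own weight of 0.8 kg
- spray_bottle: small clear bottle with black spray cap, 38 mm diameter, 112 mm tall, loose on the counter; origin at the centre of its underside; leave alone
- beaker: glass beaker, 72 mm diameter, 95 mm tall, loose on the counter; origin at the centre of its underside; leave alone
- steel_bowl: steel bowl, 150 mm diameter, 55 mm tall, loose on the counter; origin at the centre of its underside; leave alone
- amber_jar: amber jar with black cap, 48 mm diameter, 62 mm tall, standing loose on the chest's deck; origin at the centre of its underside; leave alone

How it is judged:
By the outcome, as a careful person would: the job done as asked, in the order asked, and still so for the second after the job is handed in, with the robot touching nothing.
It also fails if it takes over 42 s, if anything falls off the work surface, if the arm or the gripper's body presses on something with over 40 N, if the wrist force passes 120 N, or if a joint passes its speed limit or range.

ROBOT

A 6-joint arm with a two-finger parallel gripper is mounted at the origin on the work surface. World frame = base frame: x ahead of the robot, y to its left, z up, the work surface at z = 0. Lengths are in m, angles in degrees, forces in N, time in s.
With the tool pointing down it reaches from about 0.375 to 0.9 m from the base axis. Payload 3.1 kg.
Tool frame: the origin (TCP) lies at the very end of the fingers, on their centre line; the grasp point (between the pads) lies behind it (bot.grip_depth is the z of the grasp point in the tool frame, in m); z points along the fingers, y is the direction in which the jaws open and shut (so a half turn about z gives the same grasp; the last joint's range is limited). The gripper opens to 87 mm and grips with 3 to 60 N. Pads are 19 mm wide; open, the fingers measure 117 mm over their backs; the gripper's body (75 mm by 190 mm) begins 51 mm behind the grasp point.
Start: joints at [-74.227, 30.224, 82.088, -0, 67.689, -10.227], TCP at [0.274, -0.562, 0.188] pointing down, gripper open.
Joint ranges: [-176.69, 176.69], [-43.24, 126.21], [12.49, 139.97], [-82, 262], [0, 151.66], [-163.58, 163.58]. Speed limits (degrees/s): [159.86, 159.86, 180, 180, 180, 180].

INTERFACE

Orientations are given as a 3x3 rotation matrix whose columns are the frame's x, y, z axes.
In Python, from rig import bot, vision gives the robot as it stands. The module is installed in compiled form; this text tells all that it offers.
- The arm moves only by the shell command python3 -m jog 'ROWS'. ROWS is JSON, a list of rows, each a list of 3 entries, a list of its own where there are three numbers: the shift along the tool's x, y, z in mm, then the turn, a rotation vector about the tool's x, y, z in degrees, then the closure, from 0 (fully open) to 1 (shut). In form: [[[dx, dy, dz], [wx, wy, wz], fingers], ...]. A call has 1 to 12 rows; each row is the pose to reach, as a shift and turn from the pose commanded when the call began, along the tool's axes at that moment; what a row does not reach only later rows make up. A row lasts 1/12 s, in which the tool goes at most 41.7 mm and 7.16 degrees, less where a joint would pass 70% of its speed; a pose out of reach is approached as far as the arm can. A call with a gripper value outside its range is refused whole. The fingers move at their own pace and stop on an object; the grip force is fixed at half the most. Time passes only in rows, so rows that repeat a pose let the fingers close. It gives the time, the measured TCP pose, the force and the opening at its end, in the units of the state.
- bot.read_state(): the state, without advancing time (a new reading comes with each control period).
- vision.capture(name): name is "scene" or "top"; returns the picture (400x640x3 uint8, red, green, blue); there is no depth.
- vision.camera_info(name): a dict with "intrinsics" (3x3 intrinsics, pixels), "dist" ([k1, k2, p1, p2, k3] as OpenCV has them; the pictures are not rectified), "camera_from_world" (4x4, takes a point from world to camera coordinates). Camera axes: x right, y up, looking along -z (the intrinsics and any distortion apply to the point x, -y, -z); pixel columns grow to the right and rows downward; lengths in m; the calibration is good to about 2 mm. A picture is of the moment at which its call begins. camera_info takes no time and is no camera call.
- bot.hand_in(): hands the job in, once; it reports no verdict.
The state is a dict: "time_s": time; "joint_positions": joint angles; "qvel": joint speeds; "tau": joint torques, N m; "position": TCP position; "tcp_rot": TCP orientation; "force": force on the tool from outside, world axes, zero at the start; "moment": the same for the moment, N m; "opening": opening from 0.0 (shut) to 1.0 (fully open).
Only numpy, scipy, OpenCV 4.12 (cv2) and the standard library are available. Lean on these libraries where they do the work, as an engineer would, in place of code of your own. Each camera call takes 0.05 s, during which the arm holds its last target. There are 200 camera calls.

## Working session

There is one attempt and no reset: what is moved stays moved. The work goes in short steps, Python scripts to look and compute and a shell command to move; the robot and the scene stay as the last step left them, time stands still between calls to the robot, and variables do not carry over. Pictures are saved under pics/ and viewed, about 8 in all and at most 12, crops included, and the job is handed in when it is done.

```bash
mkdir -p pics; cat > h.py <<'E'
import numpy as np, cv2
from rig import bot, vision
def snap(n,f,crop=None,s=1):
    im=vision.capture(n); cv2.imwrite('pics/raw_'+f,im[:,:,::-1])
    if crop: im=im[crop[1]:crop[3],crop[0]:crop[2]]
    cv2.imwrite('pics/'+f,cv2.resize(im[:,:,::-1],None,fx=s,fy=s,interpolation=cv2.INTER_CUBIC))
def ray(n,uv):
    c=vision.camera_info(n);K=np.array(c['intrinsics']);T=np.array(c['camera_from_world'])
    p=cv2.undistortPoints(np.array([[uv]],float),K,np.array(c['dist']))[0,0]
    R=T[:3,:3];d=R.T@np.array([p[0],-p[1],-1.]);return -R.T@T[:3,3],d/np.linalg.norm(d)
def onz(n,uv,z):
    o,d=ray(n,uv);return o+d*(z-o[2])/d[2]
def proj(n,P):
    c=vision.camera_info(n);K=np.array(c['intrinsics']);T=np.array(c['camera_from_world'])
    q=np.atleast_2d(P)@T[:3,:3].T+T[:3,3];q=q*[1,-1,-1]
    return cv2.projectPoints(q,np.zeros(3),np.zeros(3),K,np.array(c['dist']))[0][:,0]
def tri(u1,u2):
    o1,d1=ray('scene',u1);o2,d2=ray('top',u2)
    t=np.linalg.lstsq(np.c_[d1,-d2],o2-o1,rcond=None)[0]
    a,b=o1+t[0]*d1,o2+t[1]*d2;return (a+b)/2,np.linalg.norm(a-b)
E
python3 - <<'E'
from h import *
snap('scene','s0.png');snap('top','t0.png')
s=bot.read_state();print(s,bot.grip_depth)
for n in('scene','top'):
    o,d=ray(n,(320,200));print(n,o,d)
E
```

```text
{'time_s': 0.1, 'joint_positions': array([-7.42247352e+01,  3.02729283e+01,  8.21501965e+01, -1.49703233e-03,
        6.76900980e+01, -1.02270183e+01]), 'qvel': array([-0.01817711, -0.16632124, -0.23690282, -0.01576443, -0.00070827,
       -0.02256948]), 'tau': array([-3.46645311e-04, -4.40985703e+01, -1.77150965e+01,  6.34743716e-02,
        5.34073915e-02, -4.20159608e-05]), 'position': array([ 0.27382127, -0.56099987,  0.1872708 ]), 'tcp_rot': array([[ 8.98772310e-01,  4.38415352e-01, -5.60496547e-04],
       [ 4.38415589e-01, -8.98770371e-01,  1.89510873e-03],
       [ 3.27087072e-04, -1.94900167e-03, -9.99998047e-01]]), 'force': array([ 0.59036028,  0.23012002, -0.75856027]), 'moment': array([-0.00686959, -0.01013116,  0.02941806]), 'opening': 0.997797268283809} -0.0187
scene [ 1.27324371 -0.83991248  0.91461406] [-0.49748889  0.64555092 -0.57945562]
top [0.45183111 0.05824945 1.18357588] [ 0.12102406 -0.02029445 -0.9924421 ]
```

View pics/s0.png

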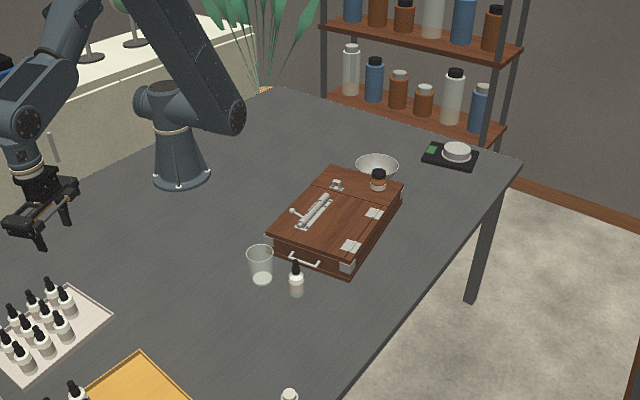

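View pics/t0.png

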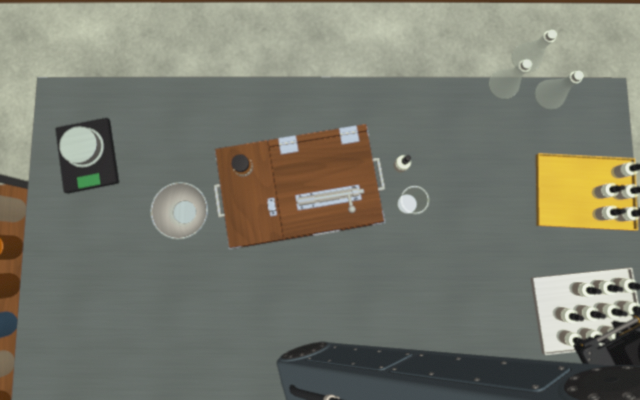

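The scene view shows the chest mid-table. In the top view its top corners are near (217,150), (367,125), (384,222) and (230,247), with the knob around (351,209) and the keeper around (271,206). I'll crop both views closer.

```bash
python3 - <<'E'
import cv2,numpy as np
a=cv2.imread('pics/raw_t0.png')[115:255,205:395];b=cv2.imread('pics/raw_s0.png')[155:285,255:415]
a=cv2.resize(a,(780,575),interpolation=cv2.INTER_CUBIC);cv2.imwrite('pics/tc.png',a)
b=cv2.resize(b,(720,585),interpolation=cv2.INTER_CUBIC);cv2.imwrite('pics/sc.png',b)
E
```

```text
(no output)
```

View pics/tc.png

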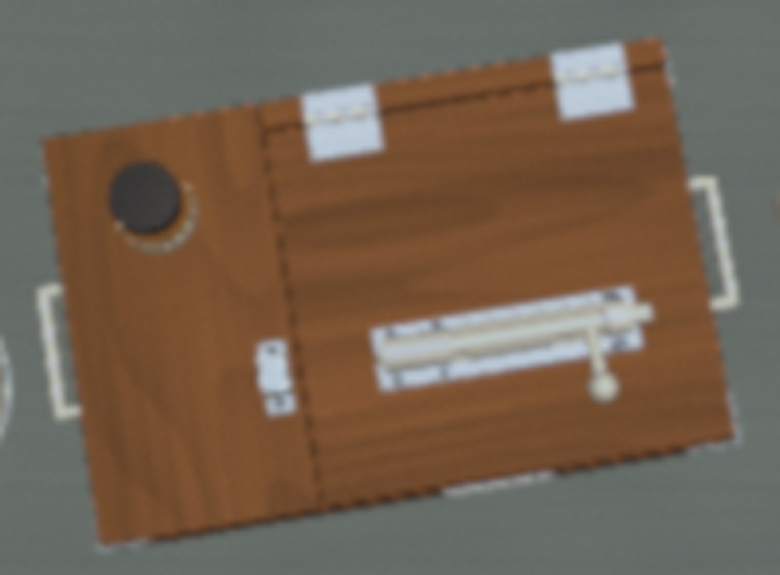

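View pics/sc.png

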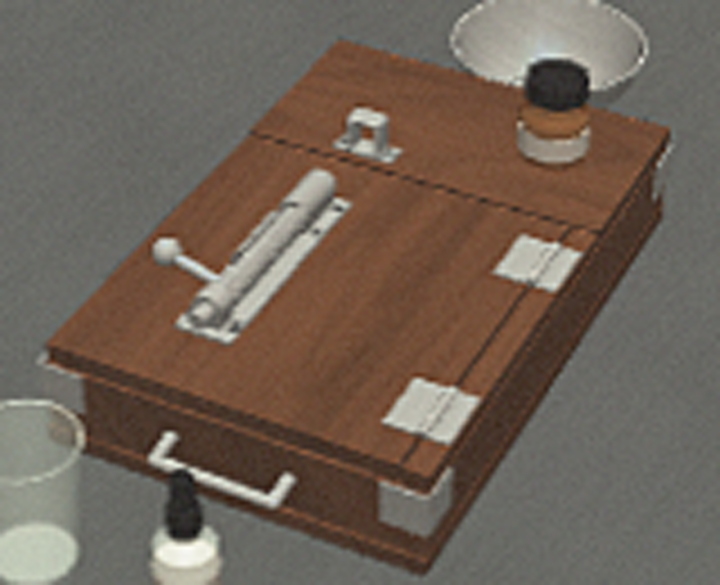

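```bash
python3 - <<'E'
from h import *
t=lambda u,v:(205+(u+.5)*190/780-.5,115+(v+.5)*140/575-.5)
s=lambda u,v:(255+(u+.5)*160/720-.5,155+(v+.5)*130/585-.5)
C=[onz('top',t(*p),.09)[:2] for p in[(98,545),(735,440),(660,37),(42,140)]] # F+ F- B- B+
C=np.array(C);print(C.round(4)); c=C.mean(0)
y=(C[0]-C[1])+(C[3]-C[2]);y/=np.linalg.norm(y);x=np.array([y[1],-y[0]])
print('c',c,'y',y,'yaw',np.degrees(np.arctan2(x[1],x[0])),'L',np.linalg.norm(C[0]-C[1]),np.linalg.norm(C[1]-C[2]))
for nm,P in dict(knobTri=tri(s(166,250),t(603,386))[0],knobPlane=onz('top',t(603,386),.119),knobS=onz('scene',s(166,250),.119)).items():
    d=P[:2]-c;print(nm,P.round(4),'local',(d@x).round(4),(d@y).round(4))
K=onz('top',t(603,386),.119)
st=bot.read_state();R=st['tcp_rot'];p=st['position']
Rd=np.array([[x[0],-y[0],0],[x[1],-y[1],0],[0,0,-1.]])
w=cv2.Rodrigues(R.T@Rd)[0].ravel()
print('turn',np.degrees(w),'shift to 60 above knob',1000*R.T@(np.r_[K[:2],.119+.09-.0]-p))
E
```

```text
[[ 0.4649  0.2665]
 [ 0.5298 -0.1255]
 [ 0.7859 -0.0827]
 [ 0.7187  0.308 ]]
c [0.62481656 0.0915748 ] y [-0.16634531  0.98606756] yaw 9.575395281254375 L 0.3973439152116289 0.25962660989385344
knobTri [ 0.5593 -0.0419  0.1216] local -0.0868 -0.1207
knobPlane [ 0.5603 -0.0415  0.119 ] local -0.0858 -0.1205
knobS [ 0.5563 -0.0399  0.119 ] local -0.0894 -0.1183
turn [-1.13590220e-01 -2.60358222e-03  1.64274522e+01] shift to 60 above knob [ 485.19090957 -341.3461744   -20.90525833]
```

```bash
python3 -m jog '[[[60,-42,-20],[0,0,4],0.5],[[485,-341,-21],[0,0,16.4],0.5],[[485,-341,-21],[0,0,16.4],0.5],[[485,-341,-21],[0,0,16.4],0.5],[[485,-341,-21],[0,0,16.4],0.5],[[485,-341,-21],[0,0,16.4],0.5],[[485,-341,-21],[0,0,16.4],0.5],[[485,-341,-21],[0,0,16.4],0.5],[[485,-341,-21],[0,0,16.4],0.5],[[485,-341,-21],[0,0,16.4],0.5],[[485,-341,-21],[0,0,16.4],0.5],[[485,-341,-21],[0,0,16.4],0.5]]'; cat > w.py <<'E'
from h import *
K=np.array([.5600,-.0415,.119]);yaw=np.radians(9.575)
x=np.array([np.cos(yaw),np.sin(yaw)]);y=np.array([-x[1],x[0]])
Rd=np.array([[x[0],-y[0],0],[x[1],-y[1],0],[0,0,-1.]])
def rel():
    s=bot.read_state();R=s['tcp_rot'];p=s['position']
    print('t',s['time_s'],'turn',np.degrees(cv2.Rodrigues(R.T@Rd)[0].ravel()).round(2),'shift tcp->knob(tool mm)',(1000*R.T@(K-p)).round(1),'F tool',(R.T@s['force']).round(2),'op',round(s['opening'],3))
    return s
E
python3 -c "
from w import *
rel()"
```

```text
time_s: 1.1
position: [0.5151, -0.1232, 0.2073]
tcp_rot: [[0.986, 0.167, -0.001], [0.167, -0.986, 0.0], [-0.001, -0.0, -1.0]]
force: [0.3, -0.7, 0.3]
opening: 0.504
t 1.1 turn [-0.02  0.03  0.02] shift tcp->knob(tool mm) [ 57.9 -73.   88.2] F tool [ 0.16  0.69 -0.27] op 0.504
```

```bash
python3 -m jog '[[[58,-73,20],[0,0,0],0.5],[[58,-73,40],[0,0,0],0.5],[[58,-73,40],[0,0,0],0.5],[[58,-73,40],[0,0,0],0.5],[[58,-73,40],[0,0,0],0.5]]'; 
python3 -c "
from w import *
rel(); snap('scene','s1.png',(240,120,400,260),4.5); snap('top','t1.png')"
```

```text
time_s: 1.52
position: [0.5592, -0.0426, 0.1664]
tcp_rot: [[0.986, 0.169, -0.003], [0.169, -0.986, 0.0], [-0.003, -0.001, -1.0]]
force: [0.0, -0.3, -0.4]
opening: 0.498
t 1.5167 turn [-0.04  0.15  0.18] shift tcp->knob(tool mm) [ 1.1 -0.9 47.4] F tool [-0.01  0.33  0.35] op 0.498
```

View pics/s1.png

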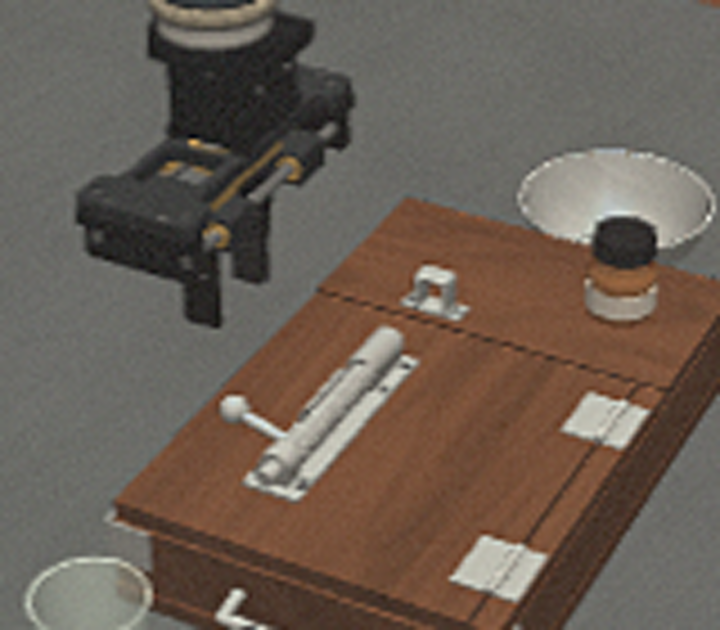

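The gripper hangs above the knob at crop (233,408), with the fingertips near (203,325) and (255,282). They straddle it along the rod direction as intended, so I'll descend.

```bash
python3 -m jog '[[[0,-1,25],[0,0,0],0.5],[[0,-1,45],[0,0,0],0.5],[[0,-1,55],[0,0,0],0.5],[[0,-1,61],[0,0,0],0.5],[[0,-1,61],[0,0,0],0.5],[[0,-1,61],[0,0,0],0.5]]'; 
python3 -c "
from w import *
rel(); snap('scene','s2.png',(260,150,350,220),8);print((proj('scene',bot.read_state()['position'])-[260,150])*8)"
```

```text
time_s: 2.12
position: [0.5601, -0.0435, 0.1071]
tcp_rot: [[0.986, 0.166, 0.001], [0.166, -0.986, -0.0], [0.001, 0.0, -1.0]]
force: [-0.3, 0.4, -0.2]
opening: 0.503
t 2.1167 turn [ 0.03 -0.05 -0.03] shift tcp->knob(tool mm) [  0.2  -1.9 -12. ] F tool [-0.24 -0.48  0.23] op 0.503
[[256.18707346 516.9580013 ]]
```

View pics/s2.png

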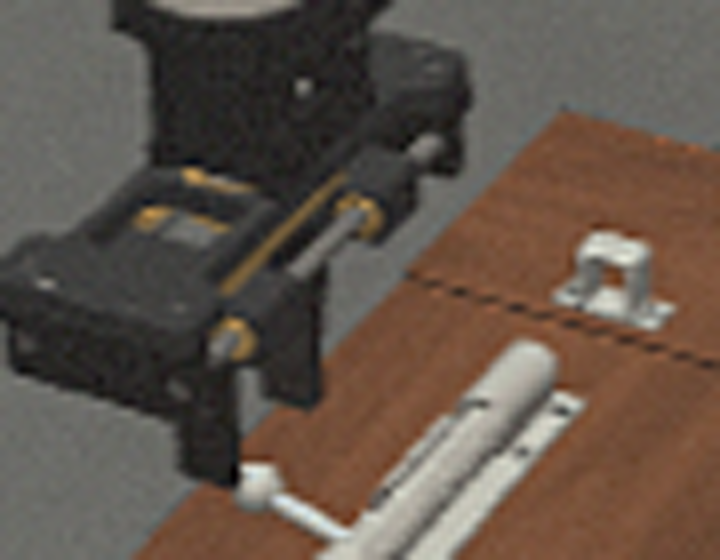

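The knob is at crop (258,485), but the visible fingertips end around (212,478) and (298,398). That puts their midpoint about 80 crop px above the projected TCP at (256,517). I need to resolve this mismatch before closing.

```bash
python3 - <<'E'
from h import *
print('s0 tcp',proj('scene',np.array([.2738,-.561,.1873])),proj('top',np.array([.2738,-.561,.1873])))
p=bot.read_state()['position'];R=bot.read_state()['tcp_rot']
for nm,n in(('fing',1),('',0)):pass
tips=[p+R@np.array([0,s*.022,0]) for s in(1,-1)]
print('now tips scene',(proj('scene',np.array(tips))-[260,150])*8,proj('top',np.array(tips)))
snap('top','t2.png')
a=cv2.imread('pics/raw_t2.png')[140:260,290:410]
b=cv2.imread('pics/raw_s0.png')[190:270,0:80]
cv2.imwrite('pics/cmp.png',np.hstack([cv2.resize(a,(400,400),interpolation=2),cv2.resize(b,(400,400),interpolation=2)]))
E
```

```text
s0 tcp [[ 60.30049354 248.69240396]] [[586.11963626 332.31032221]]
now tips scene [[223.76585919 551.18803258]
 [287.87011953 483.51282616]] [[360.44967791 207.53302354]
 [343.14963491 210.42124404]]
```

View pics/cmp.png

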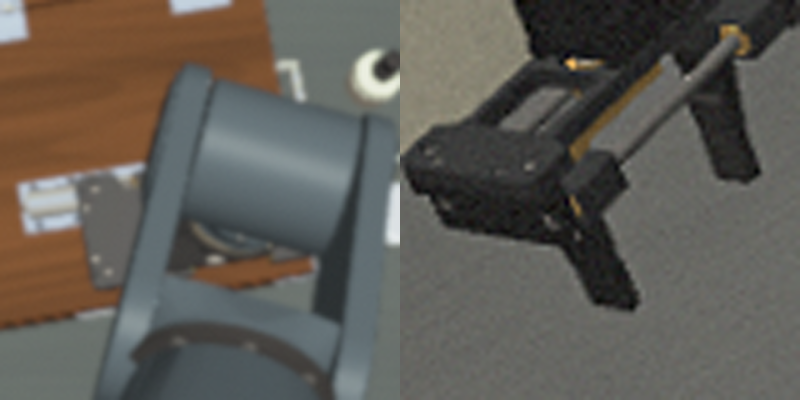

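```bash
python3 - <<'E'
from h import *
s=bot.read_state();p=s['position'];R=s['tcp_rot']
for z in(-.06,-.09,-.12,-.15):
    q=np.array([p+R@np.array([a,-.095,z]) for a in(-.0375,.0375)])
    print(z,((proj('top',q)-[290,140])/.3).round(0).tolist(), ((proj('scene',q)-[260,150])*8).round(0).tolist())
# chest check in scene: top-corners from pose
c=np.array([.6248,.0916]);yaw=np.radians(9.575);x=np.array([np.cos(yaw),np.sin(yaw)]);y=np.array([-x[1],x[0]])
P=[np.r_[c+a*x+b*y,.09] for a,b in((-.13,-.2),(.13,-.2),(.13,.2),(-.13,.2))]
print(((proj('scene',np.array(P))-[255,155])*4.5).round(0).tolist())
E
```

```text
-0.06 [[91.0, 296.0], [73.0, 192.0]] [[294.0, 214.0], [478.0, 266.0]]
-0.09 [[91.0, 293.0], [73.0, 186.0]] [[291.0, 143.0], [477.0, 194.0]]
-0.12 [[92.0, 291.0], [73.0, 181.0]] [[288.0, 71.0], [476.0, 121.0]]
-0.15 [[92.0, 288.0], [73.0, 174.0]] [[285.0, -4.0], [475.0, 45.0]]
[[40.0, 340.0], [429.0, 474.0], [671.0, 125.0], [338.0, 36.0]]
```

The lateral position agrees in both views, but the gripper looks about 30 mm higher than reported. Closing here is a safe test: it either grips the 18 mm ball at an opening of about 0.21, or shuts above it.

```bash
python3 -m jog '[[[0,0,0],[0,0,0],0.65],[[0,0,0],[0,0,0],0.75],[[0,0,0],[0,0,0],0.8],[[0,0,0],[0,0,0],0.85],[[0,0,0],[0,0,0],0.9],[[0,0,0],[0,0,0],0.9]]'; 
python3 -c "
from w import *
rel();"
```

```text
time_s: 2.72
position: [0.5597, -0.0426, 0.1065]
tcp_rot: [[0.986, 0.167, 0.0], [0.167, -0.986, -0.0], [0.0, 0.0, -1.0]]
force: [0.3, 0.0, 0.5]
opening: 0.149
t 2.7167 turn [ 0.   -0.01  0.03] shift tcp->knob(tool mm) [  0.5  -1.  -12.5] F tool [ 0.28  0.02 -0.46] op 0.149
```

```bash
python3 -m jog '[[[0,0,0],[0,0,0],0.9],[[0,0,0],[0,0,0],0.9]]'; 
python3 -c "
from w import *
rel(); snap('scene','s3.png',(260,150,350,220),8)"
```

```text
time_s: 2.88
position: [0.5597, -0.0426, 0.1064]
tcp_rot: [[0.986, 0.167, -0.0], [0.167, -0.986, 0.0], [-0.0, -0.0, -1.0]]
force: [-0.2, 0.2, 1.0]
opening: 0.104
t 2.8833 turn [-0.    0.    0.03] shift tcp->knob(tool mm) [  0.5  -1.1 -12.6] F tool [-0.14 -0.23 -0.96] op 0.104
```

View pics/s3.png

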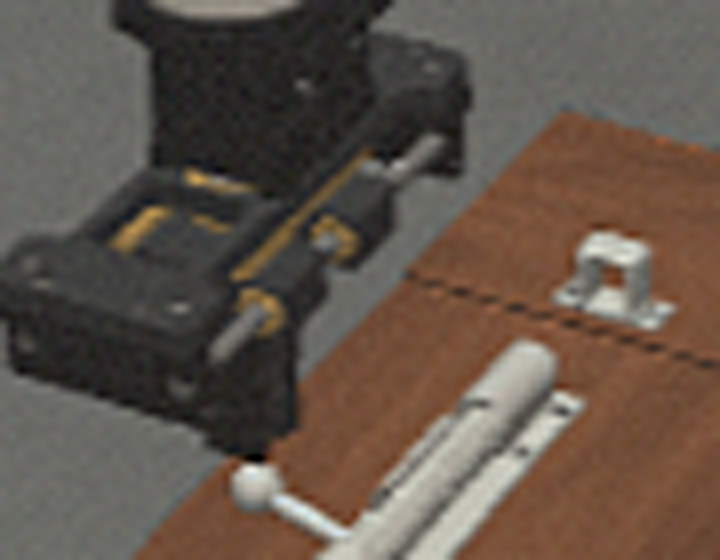

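The fingers shut to 0.104 with no contact. The knob at (257,487) shows clear below the tips, which end near (255,445). So the true tip is about 30 mm above the reported TCP; I'll reopen and go down by that amount, watching the force.

```bash
python3 -m jog '[[[0,0,-3],[0,0,0],0.5],[[0,0,-3],[0,0,0],0.5],[[0,0,-3],[0,0,0],0.5],[[0,0,-3],[0,0,0],0.5],[[0,0,-3],[0,0,0],0.5],[[0,0,6],[0,0,0],0.5],[[0,0,13],[0,0,0],0.5],[[0,0,18],[0,0,0],0.5],[[0,0,20],[0,0,0],0.5],[[0,0,20],[0,0,0],0.5]]'; 
python3 -c "
from w import *
rel(); snap('scene','s4.png',(260,150,350,220),8)"
```

```text
time_s: 3.77
position: [0.5589, -0.0424, 0.0853]
tcp_rot: [[0.986, 0.167, -0.002], [0.167, -0.986, 0.001], [-0.002, -0.001, -1.0]]
force: [-0.4, 0.6, -0.1]
opening: 0.503
t 3.7667 turn [-0.06  0.12  0.02] shift tcp->knob(tool mm) [  1.2  -0.8 -33.7] F tool [-0.25 -0.62  0.08] op 0.503
```

View pics/s4.png

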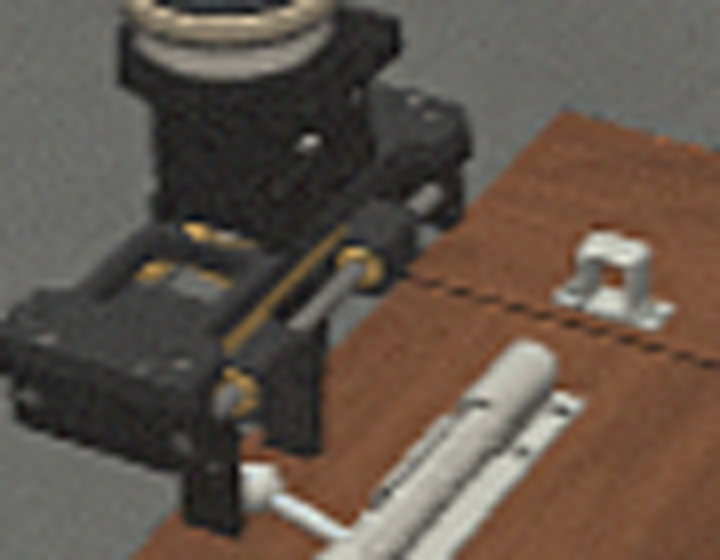

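The near finger now partly hides the knob, with its bottom at (212,525) and the knob at (258,487). There is no contact at a reported z of 85 mm, below the chest top, which confirms the offset. The tips sit roughly level with the knob centre, so I'll go 12 mm further and grip.

```bash
python3 -m jog '[[[0,0,6],[0,0,0],0.5],[[0,0,10],[0,0,0],0.5],[[0,0,12],[0,0,0],0.5],[[0,0,12],[0,0,0],0.6],[[0,0,12],[0,0,0],0.68],[[0,0,12],[0,0,0],0.72],[[0,0,12],[0,0,0],0.74],[[0,0,12],[0,0,0],0.78],[[0,0,12],[0,0,0],0.82],[[0,0,12],[0,0,0],0.88]]'; 
python3 -c "
from w import *
rel()"
```

```text
time_s: 4.65
position: [0.5597, -0.0425, 0.0746]
tcp_rot: [[0.986, 0.166, 0.0], [0.166, -0.986, 0.0], [0.0, -0.0, -1.0]]
force: [0.7, 0.1, 0.2]
opening: 0.186
t 4.65 turn [-0.02 -0.02  0.01] shift tcp->knob(tool mm) [  0.4  -0.9 -44.4] F tool [ 0.68  0.03 -0.23] op 0.186
```

```bash
python3 -m jog '[[[0,0,0],[0,0,0],0.95],[[0,0,0],[0,0,0],0.95],[[0,0,0],[0,0,0],0.95]]'; 
python3 -c "
from w import *
rel()"
```

```text
time_s: 4.9
position: [0.5597, -0.0425, 0.0745]
tcp_rot: [[0.986, 0.167, 0.0], [0.167, -0.986, 0.0], [0.0, -0.0, -1.0]]
force: [-0.1, 1.5, 1.4]
opening: 0.184
t 4.9 turn [-0.01 -0.01  0.02] shift tcp->knob(tool mm) [  0.5  -0.9 -44.5] F tool [ 0.11 -1.5  -1.44] op 0.184
```

The grip stopped at 0.184, about 16 mm on an 18 mm ball, so the hold may be off-centre. I'll regrip 5 mm lower and compare.

```bash
python3 -m jog '[[[0,0,0],[0,0,0],0.7],[[0,0,0],[0,0,0],0.7],[[0,0,3],[0,0,0],0.7],[[0,0,5],[0,0,0],0.7],[[0,0,5],[0,0,0],0.7],[[0,0,5],[0,0,0],0.76],[[0,0,5],[0,0,0],0.8],[[0,0,5],[0,0,0],0.86],[[0,0,5],[0,0,0],0.95],[[0,0,5],[0,0,0],0.95],[[0,0,5],[0,0,0],0.95]]'; 
python3 -c "
from w import *
rel(); snap('scene','s5.png',(260,150,350,220),8)"
```

```text
time_s: 5.82
position: [0.5596, -0.0425, 0.0694]
tcp_rot: [[0.986, 0.167, -0.0], [0.167, -0.986, 0.0], [-0.0, -0.0, -1.0]]
force: [1.1, 0.8, -0.6]
opening: 0.18
t 5.8167 turn [-0.02  0.    0.02] shift tcp->knob(tool mm) [  0.5  -0.9 -49.6] F tool [ 1.26 -0.61  0.57] op 0.18
```

View pics/s5.png

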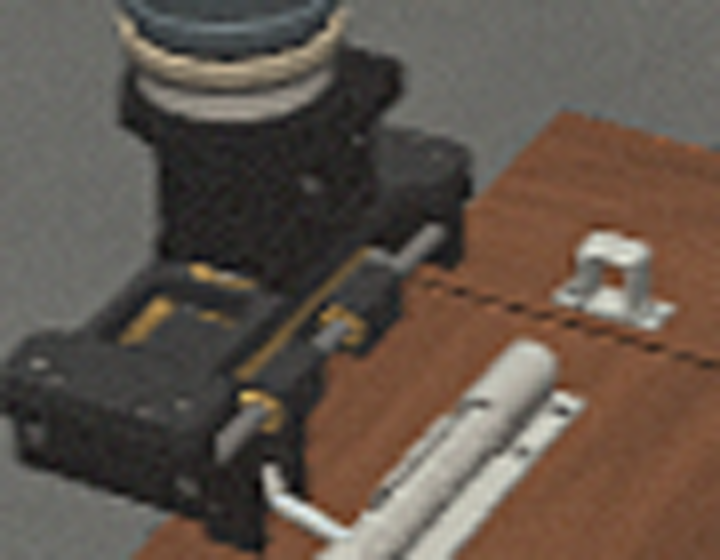

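The ball is now between the pads, with the stem emerging at (265–350, 480–540). The opening reads the same as before, so the 16 mm is pad compliance and the grip is good. Next I'll lift along the handle's arc.

```bash
python3 -m jog '[[[1,0,-3],[0,0,0],0.95],[[2.4,0,-6],[0,0,0],0.95],[[5.7,0,-11.7],[0,0,0],0.95],[[9.8,0,-16.8],[0,0,0],0.95],[[14.7,0,-21.3],[0,0,0],0.95],[[14.7,0,-21.3],[0,0,0],0.95]]'; 
python3 -c "
from w import *
rel()"
```

```text
time_s: 6.37
position: [0.5748, -0.04, 0.092]
tcp_rot: [[0.986, 0.167, 0.0], [0.167, -0.986, -0.0], [0.0, 0.0, -1.0]]
force: [-2.8, 1.5, 0.0]
opening: 0.182
t 6.3667 turn [ 0.   -0.01  0.05] shift tcp->knob(tool mm) [-14.8  -1.  -27. ] F tool [-2.52 -1.97 -0.03] op 0.182
```

```bash
python3 -m jog '[[[5.4,0,-3.7],[0,0,0],0.95],[[11.4,0,-6.5],[0,0,0],0.95],[[17.7,0,-8.3],[0,0,0],0.95],[[22,0,-9],[0,0,0],0.95],[[26.4,0,-9.2],[0,0,0],0.95],[[26.4,0,-9.2],[0,0,0],0.95]]'; 
python3 -c "
from w import *
rel(); snap('top','t6.png')"
```

```text
time_s: 6.87
position: [0.6024, -0.0354, 0.1008]
tcp_rot: [[0.986, 0.167, 0.004], [0.167, -0.986, 0.0], [0.004, 0.0, -1.0]]
force: [-1.8, 1.8, 5.4]
opening: 0.184
t 6.8667 turn [ 0.02 -0.2   0.02] shift tcp->knob(tool mm) [-42.8  -1.1 -18.4] F tool [-1.44 -2.09 -5.44] op 0.184
```

```bash
python3 -m jog '[[[0,-2,-0.5],[0,0,0],0.95],[[0,-5,-0.5],[0,0,0],0.95],[[0,-8,-0.5],[0,0,0],0.95],[[0,-11,-0.5],[0,0,0],0.95],[[0,-14,-0.5],[0,0,0],0.95],[[0,-17,-0.5],[0,0,0],0.95],[[0,-20,-0.5],[0,0,0],0.95]]'; 
python3 -c "
from w import *
rel()"
```

```text
time_s: 7.5
position: [0.5972, -0.016, 0.1007]
tcp_rot: [[0.986, 0.167, 0.001], [0.167, -0.986, -0.0], [0.001, 0.001, -1.0]]
force: [-1.6, -3.0, 4.3]
opening: 0.184
t 7.5 turn [ 0.03 -0.05  0.03] shift tcp->knob(tool mm) [-40.9  19.  -18.3] F tool [-2.05  2.67 -4.27] op 0.184
```

```bash
python3 -m jog '[[[0,-4,-0.3],[0,0,0],0.95],[[0,-8,-0.3],[0,0,0],0.95],[[0,-12,-0.3],[0,0,0],0.95],[[0,-16,-0.3],[0,0,0],0.95],[[0,-20,-0.3],[0,0,0],0.95],[[0,-24,-0.3],[0,0,0],0.95],[[0,-28,-0.3],[0,0,0],0.95],[[0,-32,-0.3],[0,0,0],0.95],[[0,-35,-0.3],[0,0,0],0.95],[[0,-37,-0.3],[0,0,0],0.95],[[0,-37,-0.3],[0,0,0],0.95]]'; 
python3 -c "
from w import *
rel()"
```

```text
time_s: 8.42
position: [0.5904, 0.0212, 0.1007]
tcp_rot: [[0.986, 0.167, -0.0], [0.167, -0.986, 0.001], [-0.0, -0.001, -1.0]]
force: [-0.8, -1.2, 4.6]
opening: 0.181
t 8.4167 turn [-0.05  0.02  0.04] shift tcp->knob(tool mm) [-40.4  56.7 -18.3] F tool [-1.03  1.08 -4.6 ] op 0.181
```

```bash
python3 -m jog '[[[0,-1,0],[0,0,0],0.95],[[0,-2,0],[0,0,0],0.95],[[0,-3,0],[0,0,0],0.95],[[0,-3.5,0],[0,0,0],0.95]]'; 
python3 -c "
from w import *
rel()"
```

```text
time_s: 8.75
position: [0.59, 0.0238, 0.1007]
tcp_rot: [[0.986, 0.167, -0.0], [0.167, -0.986, -0.0], [-0.0, -0.0, -1.0]]
force: [-0.3, -3.2, 3.9]
opening: 0.182
t 8.75 turn [-0.    0.01  0.02] shift tcp->knob(tool mm) [-40.5  59.4 -18.3] F tool [-0.79  3.1  -3.86] op 0.182
```

```bash
python3 -m jog '[[[0,-0.7,0],[0,0,0],0.95],[[0,-1.4,0],[0,0,0],0.95],[[0,-2,0],[0,0,0],0.95]]'; 
python3 -c "
from w import *
rel()"
```

```text
time_s: 9.0
position: [0.5897, 0.0258, 0.1007]
tcp_rot: [[0.986, 0.167, -0.0], [0.167, -0.986, 0.0], [-0.0, -0.0, -1.0]]
force: [-1.3, -2.8, 4.4]
opening: 0.184
t 9.0 turn [-0.    0.    0.02] shift tcp->knob(tool mm) [-40.6  61.4 -18.3] F tool [-1.76  2.57 -4.35] op 0.184
```

```bash
python3 -m jog '[[[0,-0.7,0],[0,0,0],0.95],[[0,-1.4,0],[0,0,0],0.95],[[0,-2,0],[0,0,0],0.95]]'; 
python3 -c "
from w import *
rel()"
```

```text
time_s: 9.25
position: [0.5894, 0.0279, 0.1007]
tcp_rot: [[0.986, 0.167, -0.0], [0.167, -0.986, 0.0], [-0.0, -0.0, -1.0]]
force: [-1.3, -3.3, 2.9]
opening: 0.182
t 9.25 turn [-0.    0.    0.03] shift tcp->knob(tool mm) [-40.6  63.5 -18.3] F tool [-1.86  3.03 -2.88] op 0.182
```

```bash
python3 -m jog '[[[0,-0.7,0],[0,0,0],0.95],[[0,-1.4,0],[0,0,0],0.95],[[0,-2,0],[0,0,0],0.95]]' | tail -2
```

```text
force: [-0.9, -3.0, 3.6]
opening: 0.182
```

```bash
python3 -m jog '[[[0,-0.7,0],[0,0,0],0.95],[[0,-1.4,0],[0,0,0],0.95],[[0,-2,0],[0,0,0],0.95]]' ; 
python3 -c "
from w import *
rel()"
```

```text
time_s: 9.75
position: [0.5888, 0.0319, 0.1007]
tcp_rot: [[0.986, 0.167, 0.0], [0.167, -0.986, 0.0], [0.0, -0.0, -1.0]]
force: [-1.2, -3.0, 3.5]
opening: 0.183
t 9.75 turn [-0.   -0.    0.03] shift tcp->knob(tool mm) [-40.6  67.5 -18.3] F tool [-1.71  2.79 -3.46] op 0.183
```

```bash
python3 -m jog '[[[0,-0.7,0],[0,0,0],0.95],[[0,-1.4,0],[0,0,0],0.95],[[0,-2,0],[0,0,0],0.95]]' | tail -2
```

```text
force: [-1.3, -4.0, 3.7]
opening: 0.183
```

```bash
python3 -m jog '[[[0,-0.7,0],[0,0,0],0.95],[[0,-1.4,0],[0,0,0],0.95],[[0,-2,0],[0,0,0],0.95]]' ; 
python3 -c "
from w import *
rel()"
```

```text
time_s: 10.25
position: [0.5881, 0.0358, 0.1008]
tcp_rot: [[0.986, 0.167, 0.0], [0.167, -0.986, -0.0], [0.0, 0.0, -1.0]]
force: [-0.7, -2.5, 4.1]
opening: 0.185
t 10.25 turn [ 0.   -0.    0.03] shift tcp->knob(tool mm) [-40.6  71.5 -18.2] F tool [-1.12  2.33 -4.15] op 0.185
```

```bash
python3 -m jog '[[[0,-0.7,0],[0,0,0],0.95],[[0,-1.4,0],[0,0,0],0.95],[[0,-2,0],[0,0,0],0.95]]' | tail -2
```

```text
force: [-0.8, -3.9, 4.5]
opening: 0.182
```

```bash
python3 -m jog '[[[0,-0.7,0],[0,0,0],0.95],[[0,-1.4,0],[0,0,0],0.95],[[0,-2,0],[0,0,0],0.95]]' ; 
python3 -c "
from w import *
rel()"
```

```text
time_s: 10.75
position: [0.5874, 0.0397, 0.1007]
tcp_rot: [[0.986, 0.167, -0.0], [0.167, -0.986, -0.0], [-0.0, 0.0, -1.0]]
force: [-1.6, -3.6, 3.9]
opening: 0.185
t 10.75 turn [0.   0.   0.03] shift tcp->knob(tool mm) [-40.6  75.5 -18.3] F tool [-2.16  3.28 -3.86] op 0.185
```

```bash
python3 -m jog '[[[0,-0.7,0],[0,0,0],0.95],[[0,-1.4,0],[0,0,0],0.95],[[0,-2,0],[0,0,0],0.95]]' | tail -2
```

```text
force: [-1.1, -3.3, 3.8]
opening: 0.183
```

```bash
python3 -m jog '[[[0,-0.7,0],[0,0,0],0.95],[[0,-1.4,0],[0,0,0],0.95],[[0,-2,0],[0,0,0],0.95]]' ; 
python3 -c "
from w import *
rel()"
```

```text
time_s: 11.25
position: [0.5867, 0.0437, 0.1007]
tcp_rot: [[0.986, 0.167, -0.0], [0.167, -0.986, 0.0], [-0.0, -0.0, -1.0]]
force: [-0.6, -3.2, 3.0]
opening: 0.184
t 11.25 turn [-0.    0.01  0.03] shift tcp->knob(tool mm) [-40.5  79.5 -18.3] F tool [-1.14  3.07 -2.96] op 0.184
```

```bash
python3 -m jog '[[[0,-0.7,0],[0,0,0],0.95],[[0,-1.4,0],[0,0,0],0.95],[[0,-2,0],[0,0,0],0.95]]' | tail -2
```

```text
force: [-1.4, -2.8, 3.9]
opening: 0.187
```

```bash
python3 -m jog '[[[0,-0.7,0],[0,0,0],0.95],[[0,-1.4,0],[0,0,0],0.95],[[0,-2,0],[0,0,0],0.95]]' ; 
python3 -c "
from w import *
rel()"
```

```text
time_s: 11.75
position: [0.5865, 0.0464, 0.1008]
tcp_rot: [[0.986, 0.168, 0.001], [0.168, -0.986, -0.002], [0.0, 0.002, -1.0]]
force: [-1.0, -8.2, 3.2]
opening: 0.186
t 11.75 turn [ 0.13 -0.02  0.08] shift tcp->knob(tool mm) [-40.9  82.3 -18. ] F tool [-2.33  7.94 -3.17] op 0.186
```

Contact: the force rose to about 8 N and the tool lags its target by 1.2 mm. I'll confirm with a small nudge.

```bash
python3 -m jog '[[[0,-0.6,0],[0,0,0],0.95],[[0,-0.6,0],[0,0,0],0.95]]' >/dev/null; 
python3 -c "
from w import *
rel()"
```

```text
t 11.9167 turn [ 0.18 -0.03  0.08] shift tcp->knob(tool mm) [-41.   82.3 -18. ] F tool [-2.83  7.83 -3.18] op 0.185
```

```bash
python3 -m jog '[[[0,1.3,0],[0,0,0],0.95],[[0,2.6,0],[0,0,0],0.95],[[0,2.6,0],[0,0,0],0.95]]' >/dev/null; 
python3 -c "
from w import *
rel()"
```

```text
t 12.1667 turn [-0.08  0.01 -0.01] shift tcp->knob(tool mm) [-40.5  82.  -18.4] F tool [-1.28  0.54 -4.43] op 0.18
```

```bash
python3 -m jog '[[[-4,0,0.5],[0,0,0],0.95],[[-8.7,0,1.4],[0,0,0],0.95],[[-12,0,2.3],[0,0,0],0.95],[[-15,0,3.3],[0,0,0],0.95],[[-15,0,3.3],[0,0,0],0.95]]' >/dev/null; 
python3 -c "
from w import *
rel()"
```

```text
t 12.5833 turn [-0.04  0.01  0.01] shift tcp->knob(tool mm) [-25.2  81.9 -22.3] F tool [ 2.74 -0.42  3.73] op 0.181
```

The handle is below the slot's limit with little force, so it has entered the notch. I'll continue lowering.

```bash
python3 -m jog '[[[-6,0,2.8],[0,0,0],0.95],[[-11.4,0,6.5],[0,0,0],0.95],[[-16.3,0,11],[0,0,0],0.95],[[-20.4,0,16.2],[0,0,0],0.95],[[-23.7,0,21.9],[0,0,0],0.95],[[-25.4,0,26],[0,0,0],0.95],[[-26.1,0,28],[0,0,0],0.95],[[-26.1,0,28.3],[0,0,0],0.95],[[-26.1,0,28.3],[0,0,0],0.95]]' >/dev/null; 
python3 -c "
from w import *
rel(); snap('scene','s7.png',(260,150,350,220),8)"
```

```text
t 13.3333 turn [-0.03  0.14  0.04] shift tcp->knob(tool mm) [  1.6  81.6 -49.9] F tool [-0.55 -2.32 -3.99] op 0.183
```

View pics/s7.png

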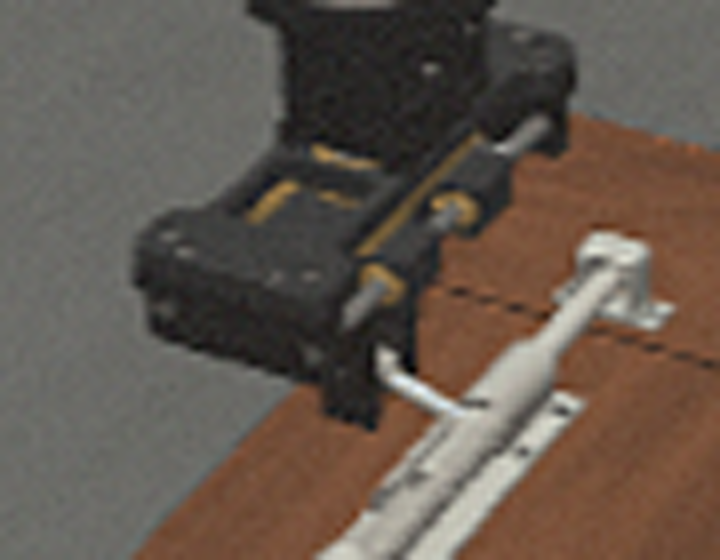

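The rod now runs through the keeper at (610,270). The handle lies down in the home notch around (460,405), at the same tool height where it was first gripped. Time to release and retreat.

```bash
python3 -m jog '[[[0,0,0],[0,0,0],0.8],[[0,0,0],[0,0,0],0.7],[[0,0,0],[0,0,0],0.6],[[0,0,0],[0,0,0],0.55],[[0,0,0],[0,0,0],0.55],[[0,0,0],[0,0,0],0.55]]' | tail -2; python3 -m jog '[[[0,0,-8],[0,0,0],0.55],[[0,0,-25],[0,0,0],0.55],[[0,0,-55],[0,0,0],0.55],[[-40,0,-90],[0,0,0],0.55],[[-80,0,-120],[0,0,0],0.55],[[-120,0,-120],[0,0,0],0.55],[[-140,0,-120],[0,0,0],0.55],[[-140,0,-120],[0,0,0],0.55],[[-140,0,-120],[0,0,0],0.55]]'
python3 -c "
from w import *
print(bot.read_state()['time_s']); snap('scene','s8.png',(255,140,415,285),4); snap('top','t8.png')
a=cv2.imread('pics/s8.png');b=cv2.imread('pics/raw_t8.png')[115:255,205:395]
cv2.imwrite('pics/fin.png',np.vstack([cv2.resize(a[:300],(640,300)),cv2.resize(b[:80],(640,270),interpolation=2)]) if 0 else np.hstack([cv2.resize(a,(400,362)),cv2.resize(b,(400,362),interpolation=2)]))"
```

```text
force: [0.7, -0.4, 0.2]
opening: 0.426
time_s: 14.63
position: [0.4061, 0.0154, 0.19]
tcp_rot: [[0.986, 0.166, 0.001], [0.166, -0.986, -0.0], [0.001, 0.0, -1.0]]
force: [0.7, -0.1, 0.7]
opening: 0.45
14.6333
```

View pics/fin.png

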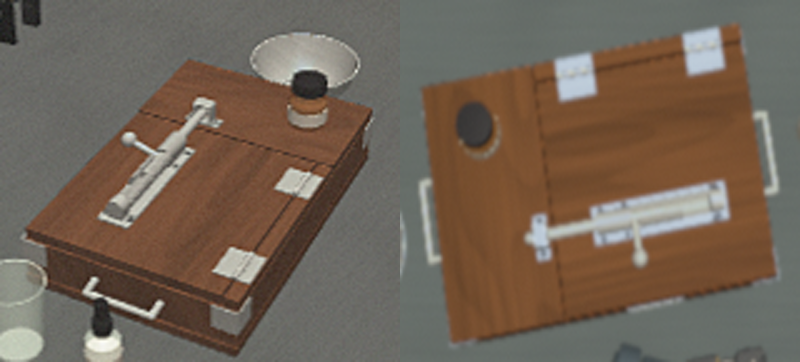

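The bolt is through the keeper, the knob is lying down (scene panel (131,140), top panel (640,256)), the flap is shut and the glassware is in place. One numeric check of the knob, then I'll hand in.

```bash
python3 - <<'E'
from w import *
P,e=tri((307.4,196.1),(319,214.0));c=np.array([.6248,.0916]);d=P[:2]-c
print(P,e,'local',d@x,d@y)
a=cv2.imread('pics/raw_t0.png').astype(int);b=cv2.imread('pics/raw_t8.png').astype(int)
D=np.abs(a-b).max(2)>40
for n,(u0,v0,u1,v1) in dict(bowl=(145,175,212,245),jar=(225,145,258,180),beaker=(393,180,435,220),bottle=(390,145,415,175)).items():print(n,D[v0:v1,u0:u1].sum())
if abs(P[2]-.1205)<.006: bot.hand_in();print('handed in')
E
```

```text
[0.5477449  0.03980991 0.11842415] 0.002466617358571646 local -0.08459630608477944 -0.038251355926865106
bowl 0
jar 0
beaker 0
bottle 0
the job is handed in; nothing more can be done
handed in
```

The bolt is home in the keeper with its handle lying in the home notch. I let go, drew the arm clear and handed the job in at about 14.7 s.

**What I did:** I gripped the knob, lifted it along its arc and slid the bolt about 82 mm, feeling the last 25 mm in small steps. At the end of the slot the force along the rod rose from about 3 N to 8 N, so I backed off 2.6 mm in command. That unloaded the bolt with only a fraction of a millimetre of movement. I then lowered the handle and opened the fingers.

**Last checks:**
- **Handle:** triangulation puts the knob 28 mm above the chest top, against 29 mm for lying down. It moved about 82 mm along y.
- **Bolt and flap:** the last picture shows the rod through the keeper and the flap shut.
- **Glassware:** no pixels changed at the bowl, jar, beaker or bottle.

**What disagreed:**
- **Tool height:** the fingertips were about 30 mm higher than the reported position, so the first grasp closed above the knob without touching it. I corrected for this from the pictures and the feel.
- **Grip reading:** the gripped ball read about 16 mm instead of 18 mm, and the same after a second grip lower down, so I took it as give in the pads.

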